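Snap the parts case shut and lift it level by its handle

TASK

The parts case on the bench is sorted and ready to go back to the store: press its lid down until the catch at the front snaps and the lid is fully shut, while the case still stands on the bench. Then lift the case by the handle on its lid and hold it steady and level about 15 cm above the bench, so that the parts stay in their compartments, ready to be taken from you; finish while still holding it. Leave the other things on the bench where they are.

Things in the scene. Friction and masses are not known exactly. Their poses are not given: they have to be found in the camera images.
- parts_case: flat teal plastic compartment case, 130 x 210 x 39 mm with the lid shut, 77 mm high with the handle, loose on the bench, 0.5 to 0.8 kg with its load. Origin: centre of the underside; x from the front (catch) to the hinge side (roughly away from the robot), y along the 210 mm length, z up. Walls 36 mm high, 2 mm thick; dividers 29 mm high
- parts_case_lid (a joint): lid angle, rad: 0 fully shut, grows as it opens upward. A stiff hinge (0.15 N m) holds it at any angle. Below about 0.06 rad a snap catch at the middle of the front edge resists: about 10 N more, pressed there, takes the lid past it (at about 0.03 rad); it then snaps to 0 and holds against about 10 N. Carried by the handle, the case hangs on the lid's hinge and catch
- lid_hinge (a point): middle of the lid's hinge axis, on the case, 69 mm behind the centre line of the case and 37 mm above its underside; the axis is the case's y; axes as parts_case
- lid_front (a point): point on the lid's top face, 121 mm from the hinge axis, 12 mm in from the front edge, mid-length, just behind the orange tab of the catch: a good place to press. 39 mm above the case's underside when shut. Its frame turns with the lid: z is the outward normal of the top face, x points to the hinge
- gear_left: plywood gear, 42 mm diameter, 9 mm thick, loose in the front compartment at the case's +y end. Origin: centre of its underside, z its axis
- gear_right: plywood gear, 42 mm diameter, 9 mm thick, loose in the front compartment at the case's -y end. Origin: centre of its underside, z its axis
- eraser: bystander: blue board eraser, 53 x 114 x 26 mm, lying left of the work. Origin: centre of the underside
- tape_roll: bystander: roll of masking tape, 100 mm diameter, 25 mm high, lying left of the work. Origin: centre of the underside
- screwdriver: bystander: screwdriver, 170 mm long, 27 mm thick at the handle, lying right of the work. Origin: under its middle
- case_handle: black bar handle fixed on the middle of the lid; origin: centre of the bar, 31 mm above the lid's top face, 70 mm above the case's underside when shut; axes turn with the lid (those of the case when shut). Bar 16 mm wide (x), 14 mm high (z), 80 mm long (y), about 24 mm free below it; legs from the bar's ends slant outward. Close the fingers along x

How it is judged:
On the way, in this order (a step that is already met when the one before it is completed fails the run):
1. the lid is snapped fully shut while the case stands on the bench (value of joint parts_case_lid below 0.02 rad and height (world z) of parts_case below 0.02 m and angle between parts_case's own z axis and vertical below 0.1 rad), for 0.2 s.
2. the case is lifted clear of the bench by its handle, lid still shut (value of joint parts_case_lid below 0.02 rad and height (world z) of parts_case above 0.06 m and contact force between case_handle and the fingers above 1 N), for 0.2 s.
At the end, for the whole second after the job is handed in: the case hangs from the gripper by its handle, its underside 11 to 20 cm above the bench, tilted less than 7 degrees, still (below 0.03 m/s and 0.15 rad/s), its lid shut to within 0.02 rad, the gears in their compartments, and the bystanders within 3 cm of where they were (height (world z) of parts_case between 0.11 and 0.2 m and angle between parts_case's own z axis and vertical below 0.12 rad and linear speed of parts_case below 0.03 m/s and angular speed of parts_case below 0.15 rad/s and value of joint parts_case_lid below 0.02 rad and contact force between case_handle and the fingers above 1 N and not (x of any of gear_left, gear_right in the frame of parts_case below -0.062 m or x of any of gear_left, gear_right in the frame of parts_case above 0.004 m or y of gear_left in the frame of parts_case below 0.04 m or y of gear_left in the frame of parts_case above 0.103 m or z of any of gear_left, gear_right in the frame of parts_case below -0.005 m or z of any of gear_left, gear_right in the frame of parts_case above 0.034 m or y of gear_right in the frame of parts_case below -0.103 m or y of gear_right in the frame of parts_case above -0.035 m) and not (distance of any of eraser, tape_roll, screwdriver from where it was at the start of the episode above 0.03 m)); the arm keeps its last pose, push and grip.
It fails at once if the case is tipped by more than 20 degrees (angle between parts_case's own z axis and vertical above 0.35 rad).
It fails at once if a gear leaves its compartment of the case (x of any of gear_left, gear_right in the frame of parts_case below -0.062 m or x of any of gear_left, gear_right in the frame of parts_case above 0.004 m or y of gear_left in the frame of parts_case below 0.04 m or y of gear_left in the frame of parts_case above 0.103 m or z of any of gear_left, gear_right in the frame of parts_case below -0.005 m or z of any of gear_left, gear_right in the frame of parts_case above 0.034 m or y of gear_right in the frame of parts_case below -0.103 m or y of gear_right in the frame of parts_case above -0.035 m).
It fails at once if the eraser, tape roll or screwdriver is moved by more than 3 cm (distance of any of eraser, tape_roll, screwdriver from where it was at the start of the episode above 0.03 m).
It also fails if it takes over 48 s, if anything falls off the work surface, if the arm or the gripper's body presses on something with over 40 N, if the wrist force passes 120 N, or if a joint passes its speed limit or range.

ROBOT

A 7-joint arm with a two-finger parallel gripper is mounted at the origin on a cart in front of the work surface, level with it; the furniture and walls round the work are solid. World frame = base frame: x ahead of the robot, y to its left, z up, the work surface at z = 0. Lengths are in m, angles in rad, forces in N, time in s.
With the tool pointing down it reaches from about 0.4 to 0.85 m from the base axis. Payload 10.4 kg.
Tool frame: the origin (TCP) lies between the finger pads; the fingertips stand 14 mm ahead of it and the grasp point (between the pads) lies 5 mm behind it (r.finger_overhang is the z of the fingertips in the tool frame, in m); z points along the fingers, y is the line along which they close (so a half turn about z gives the same grasp; the last joint's range is limited). The gripper opens to 87 mm and grips with 3 to 60 N. Pads are 19 mm wide; open, the fingers measure 117 mm over their backs; the gripper's body (75 mm by 190 mm) begins 51 mm behind the grasp point.
Start: joints at [-1.258, 0.332, -0.065, 1.46, 0.022, 1.35, -0.088], TCP at [0.206, 0.59, 0.237] pointing down, gripper open.
Joint ranges: [-2.6, 2.6], [-0.5, 2.12], [-1.47, 1.34], [0.16, 2.42], [-1.27, 4.41], [0.06, 2.06], [-2.6, 2.6]. Speed limits (rad/s): [2.22, 2.22, 2.79, 2.79, 3.14, 3.14, 3.14].

INTERFACE

Orientations are given as a unit quaternion [x, y, z, w].
In Python, from bench import r, optics gives the robot as it stands.
- The arm moves only by the shell command python3 -m pendant 'ROWS' [FORCE]. ROWS is JSON, a list of rows, each a list of 7 numbers: the closure, from -1 (fully open) to 1 (shut), then the shift along the tool's x, y, z scaled (see below), then the turn, a rotation vector about the tool's x, y, z scaled (see below). In form: [[grip, x, y, z, rx, ry, rz], ...]. A call has 1 to 8 rows; each row is the pose to reach, as a shift and turn from the pose commanded when the call began, along the tool's axes at that moment; what a row does not reach only later rows make up. The controller multiplies each number of a shift by 0.3 m and each number of a turn by 120 degrees. A row lasts 1/8 s, in which the tool goes at most 62.5 mm and 10.7 degrees, less where a joint would pass 70% of its speed; a pose out of reach is approached as far as the arm can. A call with a number of a shift or a turn outside -1 to 1 is refused whole. A call with a gripper value outside its range is refused whole. The fingers move at their own pace and stop on an object; FORCE is the grip in N (left out, the last holds). Time passes only in rows, so rows that repeat a pose let the fingers close. It gives the time, the measured TCP pose, the force, the opening and the grip force at its end, in the units of the state.
- r.read_state(): the state, without advancing time (a new reading comes with each control period).
- optics.camera(name): name is "side" or "top" or "wrist"; returns a dict with "pixels" (420x560x3 uint8, red, green, blue), "vfov" (degrees; the focal length in pixels is half the picture's height over the tangent of half this angle, whatever the lens; pixels are square), "cx", "cy" (the principal point, pixels), "D" ([k1, k2, p1, p2, k3] as OpenCV has them; the pictures are not rectified), "rvec" (rotation vector, rad) and "tvec" (3), from world to camera coordinates, as OpenCV has them. Camera axes: x right, y down, z forward; pixel columns grow to the right and rows downward; lengths in m; the calibration is good to about 2 mm. A picture is of the moment at which its call begins. There is no depth.
- r.close_job(): hands the job in; it is judged then, once.
The state is a dict: "time": time; "joint_positions": joint angles; "joint_vel": joint speeds; "joint_torque": joint torques, N m; "ee_pos": TCP position; "eef_rot": TCP orientation; "ft_force": force on the tool from outside, world axes, zero at the start; "torque": the same for the moment, N m; "width": finger opening in m; "grip_force": force on a finger pad.
Only numpy, scipy, OpenCV 4.12 (cv2) and the standard library are available. Lean on these libraries where they do the work, as an engineer would, in place of code of your own. Each camera call takes 0.05 s, during which the arm holds its last target. There are 200 camera calls.

## Working session

There is one attempt and no reset: what is moved stays moved. The work goes in short steps, Python scripts to look and compute and a shell command to move; the robot and the scene stay as the last step left them, time stands still between calls to the robot, and variables do not carry over. Pictures are saved under pics/ and viewed, at most 10 in all, crops included, and the job is handed in when it is done.

```bash
mkdir -p pics; ls
python3 - <<'E'
from bench import r, optics
import cv2,pickle
s=r.read_state(); print(s['time'],s['ee_pos'],s['eef_rot'],s['width'],r.finger_overhang)
for n in ("side","top"):
    c=optics.camera(n); pickle.dump(c,open(f'{n}0.pkl','wb'))
    cv2.imwrite(f'pics/{n}0.png',c['pixels'][:,:,::-1]); print(n,c['vfov'],c['cx'],c['cy'],c['D'],c['rvec'],c['tvec'])
E
```

```text
pics
0.0 [0.20586343 0.58973402 0.23575127] [ 1.67115692e-01  9.85937040e-01 -7.02117026e-04 -8.00670434e-05] 0.08679076009670239 0.014
side 45.05690433174326 277.74663610879946 216.36863430411236 [-0.07200946  0.          0.          0.          0.        ] [ 0.50769956 -2.6580008   1.28739575] [0.47863304 0.15940398 1.35502983]
top 57.378444589203774 279.54662076090835 211.42403761355672 [0.02022853 0.         0.         0.         0.        ] [ 2.15761775 -2.13635149  0.14070801] [0.03935498 0.49869556 1.1439658 ]
```

View pics/top0.png

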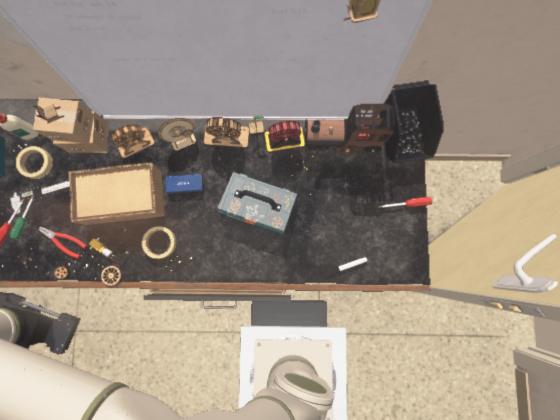

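View pics/side0.png

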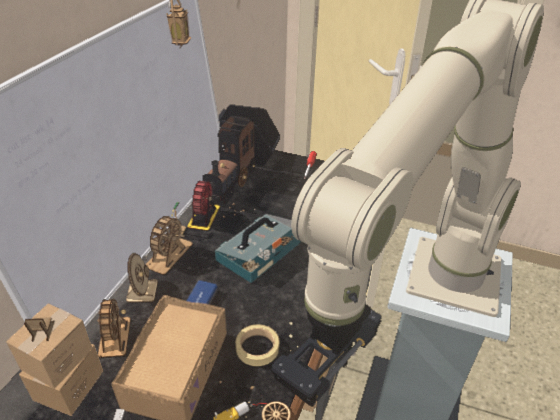

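The top view shows the teal case at about (258,203) with its handle at (258,200), the eraser at (184,184), the tape at (158,243) and the screwdriver at (405,203). In the side view the case is at (258,247), partly behind the arm. I'll enlarge the case in both views.

Run:
```python
import cv2,numpy as np
a=cv2.imread('pics/top0.png')[165:240,210:310]; b=cv2.imread('pics/side0.png')[205:280,210:310]
cv2.imwrite('pics/crop0.png',np.vstack([cv2.resize(a,(400,300),interpolation=2),cv2.resize(b,(400,300),interpolation=2)]))
```

```text
(no output)
```

View pics/crop0.png

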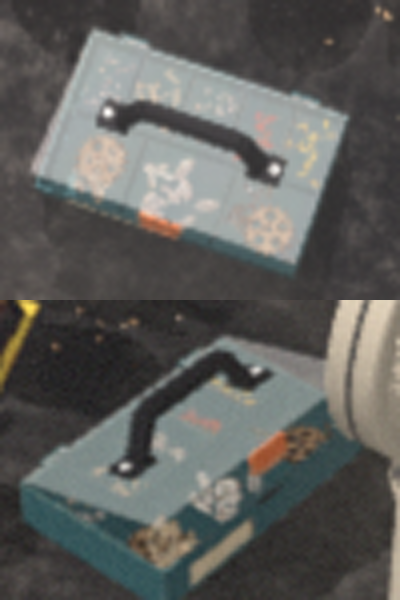

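```bash
cat > h.py <<'E'
import cv2,numpy as np,pickle
def cam(c):
    f=c['pixels'].shape[0]/2/np.tan(np.radians(c['vfov']/2))
    K=np.array([[f,0,c['cx']],[0,f,c['cy']],[0,0,1.]]); R=cv2.Rodrigues(np.array(c['rvec'],float))[0]
    return K,np.array(c['D'],float),R,np.array(c['tvec'],float)
def ray(c,p):
    K,D,R,t=cam(c); u=cv2.undistortPoints(np.array([[p]],float),K,D)[0,0]
    d=R.T@np.array([*u,1]); return -R.T@t, d/np.linalg.norm(d)
def tri(c1,p1,c2,p2):
    o1,d1=ray(c1,p1);o2,d2=ray(c2,p2)
    s=np.linalg.lstsq(np.c_[d1,-d2],o2-o1,rcond=None)[0]
    a,b=o1+s[0]*d1,o2+s[1]*d2; return (a+b)/2,np.linalg.norm(a-b)
def plane(c,p,z):
    o,d=ray(c,p); return o+d*(z-o[2])/d[2]
def cent(m):
    n,l,st,ce=cv2.connectedComponentsWithStats(m.astype(np.uint8)); k=1+np.argmax(st[1:,4]); return ce[k],st[k]
E
python3 - <<'E'
from h import *
T=pickle.load(open('top0.pkl','rb'));S=pickle.load(open('side0.pkl','rb'))
np.set_printoptions(precision=4,suppress=True)
def roi(c,x0,y0,x1,y1,f):
    h=cv2.cvtColor(c['pixels'],cv2.COLOR_RGB2HSV).astype(int); m=f(h); k=np.zeros(m.shape,bool);k[y0:y1,x0:x1]=1
    return cent(m&k)
org=lambda h:(h[...,0]<14)&(h[...,1]>140)&(h[...,2]>110)
blk=lambda h:(h[...,2]<60)
a=roi(T,240,212,262,226,org);b=roi(S,265,235,290,255,org);print('tab',a,b,tri(T,a[0],S,b[0]))
ct=lambda x,y:(210+(x+.5)/4-.5,165+(y+.5)/4-.5); cs=lambda x,y:(210+(x+.5)/4-.5,205+(y-300+.5)/4-.5)
P={}
for n,t,s in (('boltL',(108,113),(123,467)),('boltR',(275,170),(257,376)),('hingeL',(97,32),(25,484)),('tabtop',(163,212),(266,440))):
    P[n]=tri(T,ct(*t),S,cs(*s));print(n,P[n])
d=P['boltL'][0]-P['boltR'][0];print(np.linalg.norm(d),np.degrees(np.arctan2(-d[0],d[1])))
for n,p in (('FL',(35,180)),('FR',(297,262)),('BR',(347,112)),('BL',(97,32))):print(n,plane(T,ct(*p),.039))
E
```

```text
tab (array([249.5  , 220.875]), array([246, 220,   8,   3,   8], dtype=int32)) (array([276.8049, 242.9268]), array([272, 239,  10,   9,  41], dtype=int32)) (array([0.4649, 0.1331, 0.0708]), np.float64(0.0016168943384897191))
boltL (array([0.5511, 0.1746, 0.0634]), np.float64(0.003278349638136082))
boltR (array([0.5077, 0.0477, 0.0591]), np.float64(0.00033718071450096227))
hingeL (array([0.6194, 0.1879, 0.036 ]), np.float64(0.0016326219874541268))
tabtop (array([0.4712, 0.1294, 0.078 ]), np.float64(0.0036808815164790743))
0.1341361085922269 -18.889663597773687
FL [0.5014 0.2316 0.039 ]
FR [0.4404 0.0305 0.039 ]
BR [ 0.5566 -0.0069  0.039 ]
BL [0.6179 0.1872 0.039 ]
```

```bash
cat >> h.py <<'E'
from scipy.spatial.transform import Rotation as Ro
def togo(pos,yaw):  # scaled row to reach tool-down pose, tool y along world angle yaw (deg)
    from bench import r
    s=r.read_state(); R=Ro.from_quat(s['eef_rot']); c,n=np.cos(np.radians(yaw)),np.sin(np.radians(yaw))
    G=Ro.from_matrix(np.array([[-n,c,0],[c,n,0],[0,0,-1.]]))  # columns x=(-n,c), y=(c,n), z=down
    print('t',s['time'],'pos',np.round(s['ee_pos'],4),'row',np.round(R.inv().apply(np.array(pos)-s['ee_pos'])/.3,3),np.round((R.inv()*G).as_rotvec()/np.radians(120),3),'F',np.round(s['ft_force'],2),'q',np.round(s['joint_positions'],2))
E
python3 -m pendant '[[-1,-0.1,-0.09,0,0,0,0.06],[-1,-0.25,-0.22,0,0,0,0.15],[-1,-0.4,-0.35,0,0,0,0.23],[-1,-0.55,-0.48,0,0,0,0.31],[-1,-0.65,-0.56,0,0,0,0.36],[-1,-0.68,-0.58,0,0,0,0.37],[-1,-0.68,-0.58,0,0,0,0.37]]'
python3 -c "
from h import *
togo([.475,.128,.236],-18.3)"
```

```text
time: 0.98
ee_pos: [0.3411, 0.3591, 0.2365]
eef_rot: [0.527, 0.85, 0.0, -0.0]
ft_force: [-0.9, 0.2, -0.2]
width: 0.0869
grip_force: 0.0
t 0.975 pos [0.3411 0.3591 0.2365] row [-0.889  0.057  0.001] [-0.    -0.     0.373] F [-0.91  0.21 -0.23] q [-1.04  0.04  0.15  1.8  -0.01  1.3  -0.44]
```

```bash
python3 -m pendant '[[1,-0.1,0.01,0,0,0,0.05],[1,-0.28,0.02,0,0,0,0.13],[1,-0.46,0.03,0,0,0,0.21],[1,-0.64,0.04,0,0,0,0.29],[1,-0.8,0.05,0,0,0,0.35],[1,-0.89,0.057,0,0,0,0.373],[1,-0.89,0.057,0,0,0,0.373]]' 20
python3 - <<'E'
from h import *
from bench import optics
togo([.475,.128,.1],-18.3)
for n in ('wrist','top','side'):
    c=optics.camera(n);pickle.dump(c,open(n+'1.pkl','wb'));cv2.imwrite(f'pics/{n}1.png',c['pixels'][...,::-1])
E
```

```text
time: 1.85
ee_pos: [0.4756, 0.127, 0.2364]
eef_rot: [0.811, 0.585, -0.0, 0.0]
ft_force: [0.2, 0.7, -0.0]
width: 0.0251
grip_force: 0.0
t 1.85 pos [0.4756 0.127  0.2364] row [ 0.003 -0.003  0.455] [-0.     0.    -0.001] F [ 0.16  0.74 -0.01] q [-0.77  0.02  0.42  1.82 -0.01  1.3  -0.66]
```

View pics/wrist1.png

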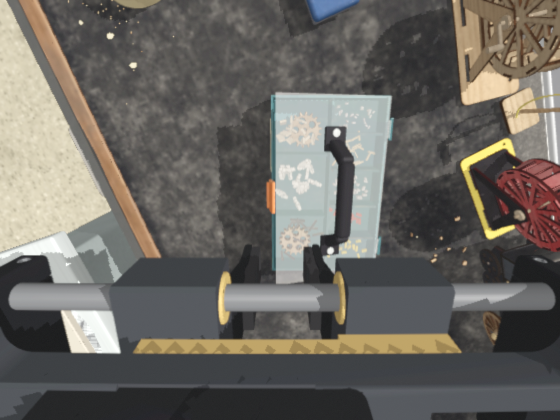

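View pics/side1.png

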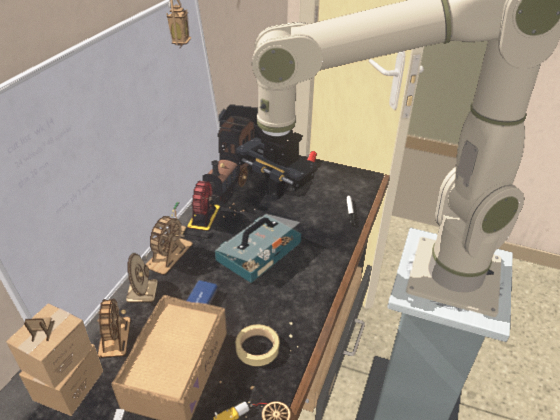

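The wrist view shows the case's tab at (271,196), the handle bolts at (335,132) and (330,251), and the lid edges running nearly vertical. The side view now shows the whole case, lid ajar, around (258,247). Next is a wrist/top cross-check of the points.

Run:
```python
from h import *
np.set_printoptions(precision=4,suppress=True)
W=pickle.load(open('wrist1.pkl','rb'));T=pickle.load(open('top0.pkl','rb'));S=pickle.load(open('side1.pkl','rb'))
ct=lambda x,y:(210+(x+.5)/4-.5,165+(y+.5)/4-.5); cs=lambda x,y:(210+(x+.5)/4-.5,205+(y-300+.5)/4-.5)
h=cv2.cvtColor(W['pixels'],cv2.COLOR_RGB2HSV).astype(int); m=(h[...,0]<14)&(h[...,1]>140)&(h[...,2]>110);m[:,:255]=0;m[:,285:]=0;m[:170]=0;m[225:]=0
w,st=cent(m);print(w,st)
for n,wp,t,s in (('tab',w,None,(268,452)),('bL',(335,132),(108,113),(123,467)),('bR',(330,251),(275,170),(257,376))):
    tp=(249.5,220.9) if t is None else ct(*t); sp=(276.8,242.9) if t is None else cs(*s)
    print(n,'WT',*tri(W,wp,T,tp),'WS',*tri(W,wp,S,sp))
# hinge back edge corners & bar edges
for n,p in (('BL',(390,97)),('BR',(377,258))):print(n,plane(W,p,.039))
k=(h[...,2]<60)&(np.indices(m.shape)[0]>165)&(np.indices(m.shape)[0]<225);k[:,:320]=0;k[:,370:]=0
b,st=cent(k);print('bar',b,st,plane(W,b,.085))
```

```text
[269.6897 196.2529] [267 182   7  31 174]
tab WT [0.464  0.133  0.0699] 0.000347165384348021 WS [0.4647 0.134  0.0721] 0.0013899537683687304
bL WT [0.5502 0.1746 0.0596] 0.000133003542190925 WS [0.5508 0.1755 0.0646] 0.003023004529252615
bR WT [0.5078 0.0476 0.0628] 0.0008325268683632573 WS [0.5085 0.0446 0.0565] 0.0004704025874304915
BL [0.6197 0.1895 0.039 ]
BR [0.5624 0.008  0.039 ]
bar [339.8943 194.6857] [336 166   9  59 350] [0.5343 0.1153 0.085 ]
```

```bash
python3 -m pendant '[[1,0.003,-0.003,0.08,0,0,0],[1,0.003,-0.003,0.22,0,0,0],[1,0.003,-0.003,0.36,0,0,0],[1,0.003,-0.003,0.45,0,0,0],[1,0.003,-0.003,0.47,0,0,0],[1,0.003,-0.003,0.47,0,0,0]]'
python3 -m pendant '[[1,0,0,0.02,0,0,0],[1,0,0,0.04,0,0,0],[1,0,0,0.06,0,0,0],[1,0,0,0.08,0,0,0],[1,0,0,0.1,0,0,0],[1,0,0,0.11,0,0,0],[1,0,0,0.12,0,0,0],[1,0,0,0.12,0,0,0]]'
```

```text
time: 2.75
ee_pos: [0.4746, 0.1291, 0.096]
eef_rot: [0.811, 0.586, 0.0, -0.0]
ft_force: [0.2, -0.2, 1.2]
width: 0.0006
grip_force: 0.0
time: 3.75
ee_pos: [0.4744, 0.1282, 0.0595]
eef_rot: [0.811, 0.585, -0.0, -0.0]
ft_force: [-1.5, 0.2, 2.5]
width: -0.0
grip_force: 1.0
```

```bash
python3 -m pendant '[[1,0,0,0.008,0,0,0],[1,0,0,0.014,0,0,0],[1,0,0,0.02,0,0,0],[1,0,0,0.026,0,0,0],[1,0,0,0.032,0,0,0],[1,0,0,0.032,0,0,0]]'
```

```text
time: 4.5
ee_pos: [0.4749, 0.1283, 0.0524]
eef_rot: [0.811, 0.585, 0.0, -0.001]
ft_force: [-15.4, -3.8, 39.3]
width: 0.0007
grip_force: 20.1
```

```bash
python3 -m pendant '[[1,0,0,-0.01,0,0,0],[1,0,0,-0.1,0,0,0],[1,0,0,-0.2,0,0,0],[-1,0,0,-0.33,0,0,0],[-1,0,0,-0.42,0,0,0],[-1,0,0,-0.45,0,0,0],[-1,0,0,-0.45,0,0,0]]'
python3 - <<'E'
from h import *
from bench import optics
togo([.5245,.112,.15],-18.5)
for n in ('wrist','top','side'):
    c=optics.camera(n);pickle.dump(c,open(n+'2.pkl','wb'))
    if n!='top':cv2.imwrite(f'pics/{n}2.png',c['pixels'][...,::-1])
a=pickle.load(open('wrist2.pkl','rb'))['pixels'][:,:,::-1]; b=pickle.load(open('side2.pkl','rb'))['pixels'][205:285,200:320,::-1]
cv2.imwrite('pics/both2.png',np.hstack([cv2.resize(a[60:300,180:480],(400,320),interpolation=2),cv2.resize(b,(400,320),interpolation=2)]))
E
```

```text
time: 5.38
ee_pos: [0.4745, 0.1281, 0.1846]
eef_rot: [0.811, 0.585, 0.0, -0.0]
ft_force: [0.6, -0.6, 0.7]
width: 0.0323
grip_force: 0.0
t 5.375 pos [0.4745 0.1281 0.1846] row [0.002 0.175 0.115] [ 0.    -0.     0.001] F [ 0.55 -0.63  0.66] q [-0.77  0.07  0.43  1.9  -0.03  1.19 -0.65]
```

View pics/both2.png

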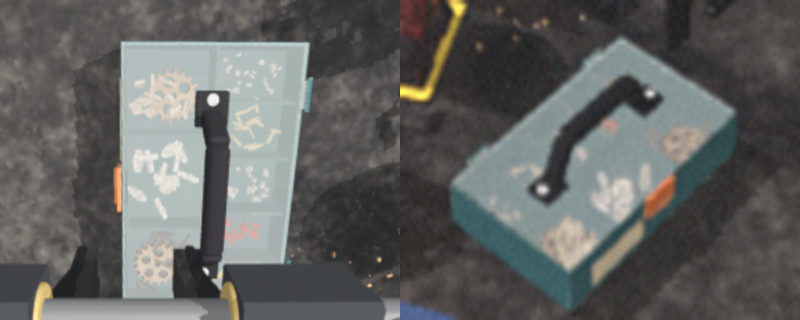

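The lid is now shut: in the side crop it lies flush on the walls with the tab down at (660,198), and the handle bolts are at (543,189) and (650,95). In the wrist crop they are at (213,100) and (208,272). I'll locate the bar from these.

Run:
```python
from h import *
np.set_printoptions(precision=4,suppress=True)
W,S,T=[pickle.load(open(n+'2.pkl','rb')) for n in ('wrist','side','top')]
wp=lambda x,y:(180+(x+.5)*.75-.5,60+(y+.5)*.75-.5); sp=lambda x,y:(200+(x-400+.5)*.3-.5,205+(y+.5)*.25-.5)
L,e1=tri(W,wp(213,100),S,sp(543,189));R,e2=tri(W,wp(208,272),S,sp(650,95))
d=L-R;print(L,e1,R,e2,'mid',(L+R)/2,'len',np.linalg.norm(d),'yaw',np.degrees(np.arctan2(-d[0],d[1])))
M=(L+R)/2
g=W['pixels'].max(2)
for y in (180,200,215): 
    x=np.where(g[y,325:365]<80)[0]+325; print(y,x.min(),x.max(),plane(W,((x.min()+x.max())/2,y),.077))
# bar corners in both views: top of bar ends
for n,a,b in (('barL',(216,140),(571,130)),('barR',(212,230),(622,80))):print(n,*tri(W,wp(*a),S,sp(*b)))
M[2]=.077-.014+.0
y=np.degrees(np.arctan2(-d[0],d[1]));togo([M[0],M[1],.12],y)
```

```text
[0.5466 0.1753 0.0464] 0.0003280142824345223 [0.5072 0.045  0.0392] 0.0023873259218166396 mid [0.5269 0.1102 0.0428] len 0.1363404681293315 yaw -16.794450665272436
180 334 350 [0.5333 0.1412 0.077 ]
200 333 349 [0.5278 0.1243 0.077 ]
215 332 348 [0.5233 0.1112 0.077 ]
barL [0.5331 0.1548 0.0865] 0.004539491641272146
barR [0.5135 0.1001 0.0926] 0.007687191401840963
t 5.525 pos [0.4739 0.1279 0.1836] row [-0.     0.187  0.212] [-0.001  0.001 -0.013] F [-0.22 -0.1  -0.9 ] q [-0.77  0.07  0.43  1.9  -0.03  1.19 -0.65]
```

```bash
python3 -m pendant '[[-1,-0.002,0.08,0,0,0,0],[-1,-0.002,0.16,0,0,0,0],[-1,-0.002,0.178,0.03,0,0,0],[-1,-0.002,0.178,0.13,0,0,0],[-1,-0.002,0.178,0.25,0,0,0],[-1,-0.002,0.178,0.34,0,0,0],[-1,-0.002,0.178,0.39,0,0,0],[-1,-0.002,0.178,0.39,0,0,0]]'
python3 -c "
from h import *
togo([.5245,.1105,.066],-18.2)"
```

```text
time: 6.52
ee_pos: [0.524, 0.1106, 0.0669]
eef_rot: [0.811, 0.585, -0.001, -0.0]
ft_force: [0.2, -0.8, 0.6]
width: 0.087
grip_force: 0.0
t 6.525 pos [0.524  0.1106 0.0669] row [0.    0.002 0.003] [-0.001  0.001 -0.002] F [ 0.15 -0.85  0.57] q [-0.68  0.32  0.45  1.9  -0.17  0.96 -0.48]
```

```bash
python3 -m pendant '[[1,0,0,0,0,0,0],[1,0,0,0,0,0,0],[1,0,0,0,0,0,0],[1,0,0,0,0,0,0],[1,0,0,0,0,0,0],[1,0,0,0,0,0,0],[1,0,0,0,0,0,0],[1,0,0,0,0,0,0]]' 45
```

```text
time: 7.52
ee_pos: [0.5251, 0.1107, 0.068]
eef_rot: [0.811, 0.585, 0.0, 0.0]
ft_force: [1.3, 0.5, -2.3]
width: 0.0156
grip_force: 45.1
```

Gripped on the 16 mm bar. I'll lift gently, a little first.

```bash
python3 -m pendant '[[1,0,0,-0.01,0,0,0],[1,0,0,-0.02,0,0,0],[1,0,0,-0.035,0,0,0],[1,0,0,-0.05,0,0,0],[1,0,0,-0.065,0,0,0],[1,0,0,-0.075,0,0,0],[1,0,0,-0.08,0,0,0],[1,0,0,-0.08,0,0,0]]'
python3 - <<'E'
from h import *
from bench import optics,r
print(r.read_state()['torque'])
a=optics.camera('side')['pixels'][160:300,180:360,::-1];b=optics.camera('top')['pixels'][150:255,200:335,::-1]
cv2.imwrite('pics/l3.png',np.hstack([cv2.resize(a,(400,311),interpolation=2),cv2.resize(b,(400,311),interpolation=2)]))
E
```

```text
time: 8.52
ee_pos: [0.525, 0.1107, 0.092]
eef_rot: [0.811, 0.585, 0.0, -0.0]
ft_force: [-0.1, -0.0, -5.6]
width: 0.0157
grip_force: 45.0
[-0.13527894  0.08143513  0.00577108]
```

View pics/l3.png

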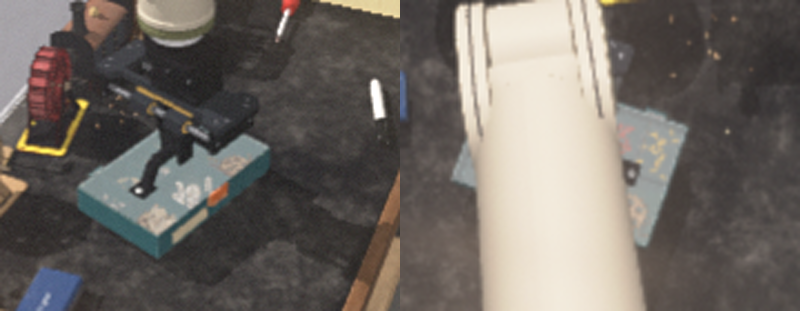

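In the side crop the case hangs level with its lid shut and the tab engaged at (218,193), clear of the bench. I'll carry on up.

```bash
python3 -m pendant '[[1,0,0,-0.02,0,0,0],[1,0,0,-0.05,0,0,0],[1,0,0,-0.09,0,0,0],[1,0,0,-0.13,0,0,0],[1,0,0,-0.17,0,0,0],[1,0,0,-0.2,0,0,0],[1,0,0,-0.215,0,0,0],[1,0,0,-0.22,0,0,0]]'
python3 -m pendant '[[1,0,0,-0.015,0,0,0],[1,0,0,-0.04,0,0,0],[1,0,0,-0.08,0,0,0],[1,0,0,-0.12,0,0,0],[1,0,0,-0.16,0,0,0],[1,0,0,-0.185,0,0,0],[1,0,0,-0.198,0,0,0],[1,0,0,-0.2,0,0,0]]'
python3 -m pendant '[[1,0,0,0,0,0,0],[1,0,0,0,0,0,0],[1,0,0,0,0,0,0],[1,0,0,0,0,0,0],[1,0,0,0,0,0,0],[1,0,0,0,0,0,0]]'
python3 - <<'E'
from h import *
from bench import optics,r
s=r.read_state();print(s['torque'],np.abs(s['joint_vel']).max())
S=optics.camera('side');W=optics.camera('wrist');pickle.dump((S,W),open('4.pkl','wb'))
a=S['pixels'][130:290,180:386,::-1];b=W['pixels'][...,::-1]
cv2.imwrite('pics/l4.png',np.hstack([cv2.resize(a,(400,311),interpolation=2),cv2.resize(b,(400,311),interpolation=2)]))
E
```

```text
time: 9.62
ee_pos: [0.525, 0.1107, 0.158]
eef_rot: [0.811, 0.585, 0.0, -0.0]
ft_force: [0.2, 0.4, -5.8]
width: 0.0158
grip_force: 45.0
time: 10.62
ee_pos: [0.525, 0.1107, 0.218]
eef_rot: [0.811, 0.585, 0.0, -0.0]
ft_force: [-0.8, -0.4, -6.0]
width: 0.0157
grip_force: 45.0
time: 11.38
ee_pos: [0.525, 0.1107, 0.2179]
eef_rot: [0.811, 0.585, 0.0, -0.0]
ft_force: [-0.5, -0.1, -5.6]
width: 0.0158
grip_force: 45.0
[-0.06632502  0.05695076  0.04849529] 0.0020153460172214156
```

View pics/l4.png

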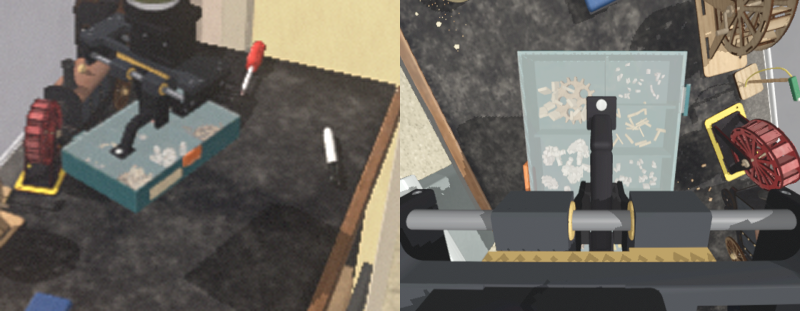

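The case hangs about level with its lid shut, the visible bolt at (601,104) in the wrist half and (121,153) in the side half. A quick tilt check, then I hand in.

Run:
```python
from h import *
S,W=pickle.load(open('4.pkl','rb'))
# bolt and the four visible lid-edge corners
p,e=tri(W,(201.5*1.4-.5,104.5*420/311-.5),S,(180+121.5*206/400-.5,130+153.5*160/311-.5));print('bolt',p,e,'expected z ~',.150+.0445)
q,e=tri(W,(118*1.4,52*420/311),S,(180+136*206/400,130+191*160/311));print('front +y lid corner',q,e)
q,e=tri(W,(287*1.4,52*420/311),S,(180+62*206/400,130+152*160/311));print('back +y lid corner',q,e,'expect .189')
```

```text
bolt [0.5451754  0.1754921  0.19261657] 0.002703084033369149 expected z ~ 0.1945
front +y lid corner [0.49773525 0.2317995  0.18733568] 0.00018436605546032724
back +y lid corner [0.62134099 0.19070444 0.18267882] 0.0022988630446411384 expect .189
```

Tilt is under about 3 degrees and the underside is at about 15 cm.

```bash
python3 -c "
from bench import r
print(r.close_job())"
```

```text
the job is handed in; nothing more can be done
None
```

I pressed the lid shut on the bench and lifted the case by its handle. I handed the job in still holding it still, its underside about 15 cm up and its tilt under about 3 degrees by my measurement; the hand-in returned no verdict.

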